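# Tuck the gold flashing under the shingle of a craft-room model roof

### The arm

A 7-joint arm with a two-finger parallel gripper is mounted at the origin on the work surface. World frame = base frame: x ahead of the robot, y to its left, z up, the work surface at z = 0. Lengths are in m, angles in rad, forces in N, time in s.
With the tool pointing down it reaches from about 0.4 to 0.875 m from the base axis. Payload 6.5 kg.
Tool frame: the origin (TCP) lies midway between the tips of the shut fingers; the grasp point (between the pads) lies 19 mm behind it; z points along the fingers, y is the line along which they close (so a half turn about z gives the same grasp; the last joint's range is limited). The gripper opens to 88 mm and grips with 3 to 60 N. Pads are 18 mm wide; open, the fingers measure 123 mm over their backs; the gripper's body (75 mm by 187 mm) begins 45 mm behind the grasp point.
Start: joints at [-1.186, 0.536, -0.004, 1.538, 0.003, 1.067, -0.071], TCP at [0.283, 0.585, 0.239] pointing down, gripper open.
Joint ranges: [-2.7, 2.7], [-0.37, 2.16], [-1.27, 1.26], [0.24, 2.4], [-1.31, 4.45], [0.19, 1.91], [-2.76, 2.76]. Speed limits (rad/s): [2.39, 2.39, 3.14, 3.14, 3.14, 3.14, 3.14].

### API

Orientations are given as a 3x3 rotation matrix whose columns are the frame's x, y, z axes.
In Python, from bench import telemetry, vision, r gives the robot as it stands.
- The arm moves only by the tool play_rows, never from a script. Its arguments are lists of equal length, an entry for each row: "linear": the shift along the tool's x, y, z in m, a list of three; "delta_rot": the turn, a rotation vector about the tool's x, y, z in degrees, a list of three; "hand": the finger opening in m, from 0 to 0.0881. A call has 1 to 20 rows; each row shifts and turns the commanded pose from where the row before left it, along the tool's axes as they then stand; what a row does not reach is not made up. A row lasts 1/8 s, in which the tool goes at most 62.5 mm and 10.7 degrees, less where a joint would pass 70% of its speed; a pose out of reach is approached as far as the arm can. A call is refused whole if a number of a shift passes 0.0625 or a number of a turn 10.7, either way. A call with a gripper value outside its range is refused whole. The fingers move at their own pace and stop on an object; "grip_force" is the grip in N (left out, the last holds). Time passes only in rows, so rows that do not move let the fingers close. It gives the time, the measured TCP pose, the force and the opening at its end, in the units of the state.
- telemetry.read_state(): the state, without advancing time (a new reading comes with each control period).
- vision.capture(name): name is "scene" or "top" or "wrist"; returns a dict with "frame" (480x640x3 uint8, red, green, blue), "z_map" (480x640 float32, m along the optical axis (not along the pixel's ray), 0 where there is no reading), "camera_matrix" (3x3 intrinsics, pixels), "k1" (the pictures are not rectified: a ray, as slopes to the right and down, at radius r is drawn at 1 + k1 r^2 times it, then the intrinsics apply), "view" (4x4, takes a point from world to camera coordinates). Camera axes: x right, y up, looking along -z (the intrinsics and any distortion apply to the point x, -y, -z); pixel columns grow to the right and rows downward; lengths in m; the calibration is good to about 2 mm. A picture is of the moment at which its call begins.
- r.close_job(): hands the job in, once; it reports no verdict.
The state is a dict: "t": time; "q": joint angles; "joint_velocities": joint speeds; "tau": joint torques, N m; "ee_pos": TCP position; "eef_rot": TCP orientation; "ft_force": force on the tool from outside, world axes, zero at the start; "torque": the same for the moment, N m; "grip_width": finger opening in m.
Only numpy, scipy, OpenCV 4.12 (cv2) and the standard library are available. Lean on these libraries where they do the work, as an engineer would, in place of code of your own. Each camera call takes 0.05 s, during which the arm holds its last target. There are 200 camera calls.

### The job

Push or otherwise bring the gold flashing strip across the model roof's dark wooden deck until its thin edge is tucked squarely under the green lapped shingle, right in to the stop (the upright flange stays outside) and with no part of that edge sticking out past the shingle's ends, without lifting the shingle. Then press the strip firmly down flat on the deck with the fingers and finish like that, still pressing it. Leave the paint bottle, paint pot, star and brush alone.

Things in the scene. Friction and masses are not known exactly. Their poses are not given: they have to be found in the camera images.
- deck: Fixed dark wooden roof deck lying flat, 300 (x) x 360 (y) x 12 mm, smooth before the lip. Origin: centre of its underside. Its x axis points up the roof, from the bare half near the robot (-x) to the green shingles (+x); y runs left along the lip. The lapped shingle spans y -120 to +120 mm, its lip is at x = +30 mm; the slot under it is 8 mm high, 26 mm deep: stop at x = +56 mm.
- lip (a point): Middle of the lower front edge of the green lapped shingle (80 x 240 x 5 mm, 60 g), 8 mm above the deck's top, at deck x = +30, y = 0 mm when the shingle is down. It rises if the shingle is lifted.
- shingle (a joint): Hinge of the lapped shingle along its far edge, 80 mm up-roof of the lip: 0 = lying down (it rests on its own stop and never presses on the strip), grows as the lip rises (rad; 0.06 = about 5 mm at the lip). Nothing but its weight keeps it down.
- strip: Loose gold metal flashing lying on the deck: a flat 66 (x) x 150 (y) x 5 mm, about 200 g in all. All along its -x edge stands an upright flange, 8 mm thick, 24 mm high over all (strip x -33 to -25 mm), to push against or grip; the +x edge is the thin one to tuck in. Origin: centre of its underside. It starts with the thin edge towards the shingle, give or take 25 degrees.
- edge_left (a point): +y end of the strip's thin edge (strip frame 33, 75, 2.5 mm).
- edge_right (a point): -y end of the strip's thin edge (strip frame 33, -75, 2.5 mm).
- paint_bottle: Bystander: yellow paint bottle with black cap, 66 mm across, about 180 mm tall, standing on the table left of the deck; origin at its base.
- paint_pot: Bystander: black paint pot, 74 mm across, 65 mm tall, standing on the table left of the deck; origin at its base.
- star: Bystander: gold star, 130 mm across, 8 mm thick, lying on the table right of the deck; origin at its underside's centre.
- brush: Bystander: paint brush about 200 mm long lying on the table right of the deck.
There are look-alikes about, which are no part of the job. Several things have the shape of the strip; the one meant has the colours described above.

How it is judged:
On the way:
1. the strip's whole thin edge lies at least 5 mm under the shingle (x of each of edge_left, edge_right in the frame of deck above 0.035 m and z of each of edge_left, edge_right in the frame of deck below 0.02 m), for 0.2 s.
At the end, for the whole second after the job is handed in: Thin edge at least 18 mm under the lip at both ends and within the shingle's ends (3 mm grace); strip flat (0.04 rad) and still; shingle down (below 0.03 rad); fingers pressing the strip (over 3 N) so that it bears on the deck with over 5 N, its weight included (x of each of edge_left, edge_right in the frame of deck above 0.048 m and y of edge_left in the frame of deck below 0.123 m and y of edge_right in the frame of deck above -0.123 m and z of each of edge_left, edge_right in the frame of deck below 0.018 m and angle between the z axis of strip and the z axis of deck, either way round below 0.04 rad and value of joint shingle below 0.03 rad and linear speed of strip below 0.02 m/s and contact force between the fingers and strip above 3 N and contact force between strip and deck above 5 N); the arm keeps its last pose, push and grip.
It fails at once if the shingle is lifted (its lip rises more than about 5 mm) (value of joint shingle above 0.06 rad).
It fails at once if the paint bottle is moved by more than 30 mm (distance of paint_bottle from where it was at the start of the episode above 0.03 m).
It fails at once if the paint pot is moved by more than 30 mm (distance of paint_pot from where it was at the start of the episode above 0.03 m).
It fails at once if the star is moved by more than 30 mm (distance of star from where it was at the start of the episode above 0.03 m).
It fails at once if the brush is moved by more than 30 mm (distance of brush from where it was at the start of the episode above 0.03 m).
It also fails if it takes over 38 s, if anything falls off the work surface, if the arm or the gripper's body presses on something with over 40 N, if the wrist force passes 120 N, or if a joint passes its speed limit or range.

## Working session

There is one attempt and no reset: what is moved stays moved. The work goes in short steps, Python scripts to look and compute and a tool call to move; the robot and the scene stay as the last step left them, time stands still between calls to the robot, and variables do not carry over. Pictures are saved under pics/ and viewed, on a budget of 10 in all, crops included, one or two more only if the job needs it, and the job is handed in when it is done.

Besides the shell and the picture viewer there is one more tool, called by a JSON object that holds its "method" and its "body". play_rows: Moves the arm, as the interface text tells. Its arguments: {"type":"object","properties":{"linear":{"type":"array"},"delta_rot":{"type":"array"},"hand":{"type":"array"},"grip_force":{"type":"number"}},"required":["linear","delta_rot","hand"]}

```bash
mkdir -p pics; cat > h.py <<'E'
import numpy as np, cv2
from bench import telemetry, vision, r
def cap(n):
    c=vision.capture(n); return c
def world(c,u,v,z=None):
    """pixel arrays -> world points, from depth map, or plane z"""
    K=np.array(c['camera_matrix']); u=np.atleast_1d(u).astype(float); v=np.atleast_1d(v).astype(float)
    xd=(u-K[0,2])/K[0,0]; yd=(v-K[1,2])/K[1,1]; x,y=xd.copy(),yd.copy()
    for _ in range(10):
        s=1+c['k1']*(x*x+y*y); x,y=xd/s,yd/s
    V=np.array(c['view']); R,t=V[:3,:3],V[:3,3]
    d=np.stack([x,-y,-np.ones_like(x)],1)@R; o=-R.T@t
    if z is None: k=c['z_map'][v.round().astype(int),u.round().astype(int)]
    else: k=(z-o[2])/d[:,2]
    return o+d*k[:,None]
def save(c,n,f=None):
    cv2.imwrite('pics/'+n,cv2.cvtColor(c['frame'],cv2.COLOR_RGB2BGR))
E
python3 - <<'E'
from h import *
s=telemetry.read_state(); print(s['ee_pos'],s['eef_rot'],s['t'],s['ft_force'])
for n in('top','scene'):
    c=cap(n); save(c,n+'.png'); np.save(n+'.npy',c,allow_pickle=True)
    print(np.linalg.inv(c['view'])[:3,3])
E
```

```text
[0.28294269 0.58450075 0.23783712] [[-9.00148260e-01  4.35583188e-01 -6.30209716e-04]
 [ 4.35583622e-01  9.00146814e-01 -1.61881145e-03]
 [-1.37845786e-04 -1.73167934e-03 -9.99998491e-01]] 0.0 [0.01389313 0.30050246 0.15579872]
[0.37086929 0.04132099 1.20106046]
[1.01162292 0.25386533 0.79109712]
```

View pics/top.png

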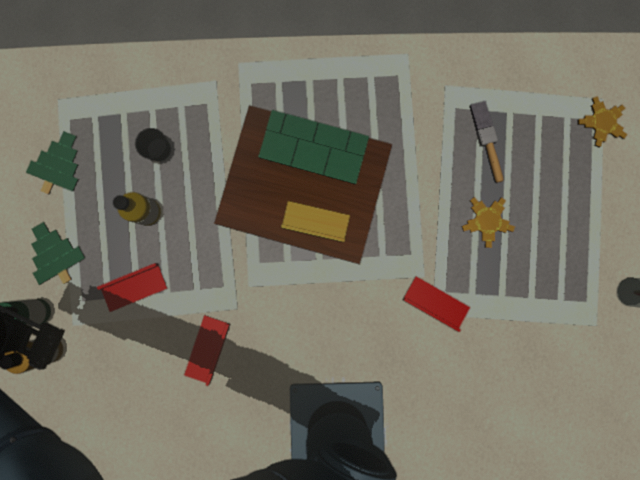

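View pics/scene.png

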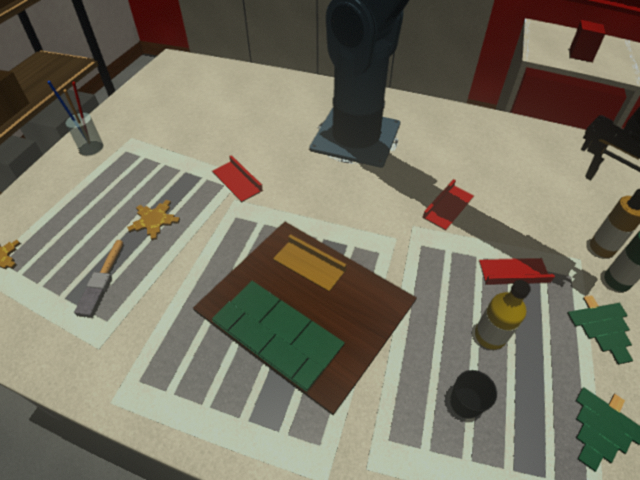

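The top view shows the deck with corners near (250,107), (391,143), (361,263) and (216,222). The shingles are around (313,147) and the gold strip is at (315,221). The scene view shows the flange on the strip's robot side.

```bash
python3 - <<'E'
from h import *
c=np.load('top.npy',allow_pickle=True).item()
f=c['frame']; hsv=cv2.cvtColor(f,cv2.COLOR_RGB2HSV)
roi=np.zeros(f.shape[:2],np.uint8); roi[95:275,205:400]=1
def rect(m,z,name):
    m=cv2.morphologyEx((m&roi.astype(bool)).astype(np.uint8),cv2.MORPH_CLOSE,np.ones((5,5)))
    cs,_=cv2.findContours(m,0,2); k=max(cs,key=cv2.contourArea)[:,0,:]
    w=world(c,k[:,0],k[:,1],z)[:,:2]
    (x,y),s,a=cv2.minAreaRect((w*1000).astype(np.float32)); b=cv2.boxPoints(((x,y),s,a))
    print(name,x,y,s,a,'\n',b.round(1).tolist())
H,S,V=[hsv[...,i].astype(int) for i in range(3)]
print(hsv[220,315],hsv[150,310],hsv[200,260])
rect((H>18)&(H<30)&(S>110)&(V>90),.017,'strip')
rect((H>50)&(H<95)&(S>90),.027,'green')
rect(((H<14)|(H>165))&(S>80)&(V<130)|((H>50)&(H<95)&(S>90))|((H>18)&(H<30)&(S>110)),.012,'deck')
for u,v in((315,225),(310,175),(310,140),(260,200),(230,150)): print(world(c,u,v))
E
```

```text
[ 21 170 141] [ 69 106  77] [ 11 143  66]
strip 490.35247802734375 37.672935485839844 (153.0145721435547, 65.38166046142578) 75.48748016357422 
 [[439.5, -28.200000762939453], [502.79998779296875, -44.599998474121094], [541.2000122070312, 103.5], [477.8999938964844, 119.9000015258789]]
green 666.0473022460938 38.09844970703125 (236.90631103515625, 117.3979721069336) 72.95771026611328 
 [[575.2000122070312, -57.900001525878906], [687.5, -92.4000015258789], [756.9000244140625, 134.10000610351562], [644.5999755859375, 168.60000610351562]]
deck 582.9627685546875 63.58030700683594 (357.06231689453125, 300.03778076171875) 72.93417358398438 
 [[387.20001220703125, -63.099998474121094], [674.0, -151.10000610351562], [778.7999877929688, 190.1999969482422], [491.8999938964844, 278.29998779296875]]
[[0.48047644 0.03861686 0.01637913]]
[[0.60060621 0.04741772 0.0132975 ]]
[[0.68156713 0.04523737 0.0283129 ]]
[[0.54404248 0.16782765 0.0113619 ]]
[[ 6.69951666e-01  2.39845619e-01 -1.72046246e-04]]
```

{"method": "play_rows", "body": {"linear": [[-0.0396,-0.0408,0.004],[-0.0396,-0.0408,0.004],[-0.0396,-0.0408,0.004],[-0.0396,-0.0408,0.004],[-0.0396,-0.0408,0.004],[-0.0396,-0.0408,0.004],[-0.0396,-0.0408,0.004],[-0.0396,-0.0408,0.004],[-0.0396,-0.0408,0.004],[-0.0396,-0.0408,0.004],[0,0,0],[0,0,0],[0,0,0],[0,0,0],[0,0,0],[0,0,0],[0,0,0],[0,0,0],[0,0,0]], "delta_rot": [[0,0,0],[0,0,0],[0,0,0],[0,0,0],[0,0,0],[0,0,0],[0,0,0],[0,0,0],[0,0,0],[0,0,0],[0,0,9.84],[0,0,9.84],[0,0,9.84],[0,0,9.84],[0,0,9.84],[0,0,9.84],[0,0,9.84],[0,0,9.84],[0,0,0]], "hand": [0.06,0.06,0.06,0.06,0.06,0.06,0.06,0.06,0.06,0.06,0.06,0.06,0.06,0.06,0.06,0.06,0.06,0.06,0.06], "grip_force": 30}}

```text
t: 2.48
ee_pos: [0.4617, 0.0454, 0.1985]
eef_rot: [[0.249, 0.968, -0.0], [0.968, -0.249, -0.0], [-0.0, -0.0, -1.0]]
ft_force: [0.1, 0.8, 0.4]
grip_width: 0.0601
```

```bash
python3 - <<'E'
from h import *
s=telemetry.read_state(); print(s['ee_pos'],s['eef_rot'],s['t'],s['q'],s['grip_width'])
c=cap('wrist'); save(c,'w1.png'); np.save('w1.npy',c,allow_pickle=True)
E
```

```text
[0.46165252 0.04535794 0.19853712] [[ 2.49479343e-01  9.68380019e-01 -4.42968543e-04]
 [ 9.68380013e-01 -2.49479505e-01 -3.57178125e-04]
 [-4.56395732e-04 -3.39853319e-04 -9.99999838e-01]] 2.475 [-0.59585181  0.29599435  0.47539746  2.07383477 -0.18461584  0.81204012
 -0.26260665] 0.06007054404495485
```

View pics/w1.png

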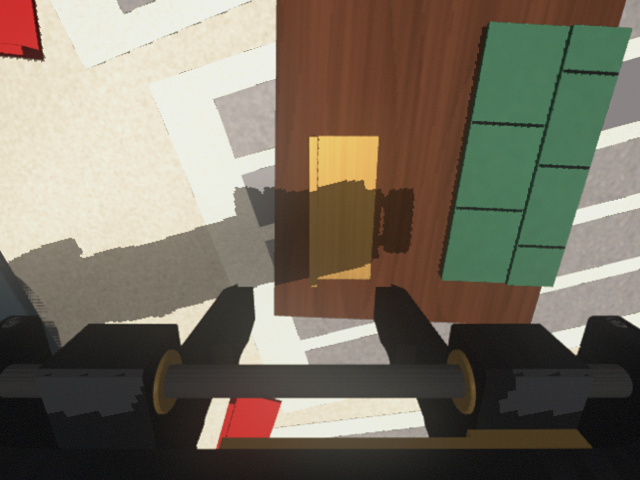

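The wrist view shows the strip at pixels (309–379, 135–285), with the flange along its left side (x about 309–318). The shingle lip runs from (487,22) to (441,277).

```bash
cat >> h.py <<'E'
def strip(c,roi=None):
    """gold mask -> height-separated flange top points and plate points, from the depth map"""
    hsv=cv2.cvtColor(c['frame'],cv2.COLOR_RGB2HSV); H,S,V=[hsv[...,i].astype(int) for i in range(3)]
    m=((H>15)&(H<32)&(S>120)&(V>40)).astype(np.uint8)
    m=cv2.morphologyEx(m,cv2.MORPH_CLOSE,np.ones((5,5))); 
    if roi: q=np.zeros_like(m); q[roi[1]:roi[3],roi[0]:roi[2]]=1; m&=q
    n,l,st,_=cv2.connectedComponentsWithStats(m); i=1+st[1:,4].argmax()
    v,u=np.nonzero(l==i); return st[i],u,v,world(c,u,v)
def dk(p,o,yaw):
    d=np.asarray(p)[...,:2]-o; a=np.radians(yaw); return np.stack([d@[np.cos(a),np.sin(a)],d@[-np.sin(a),np.cos(a)]],-1)
O=np.array([.58296,.06358]); YAW=-17.06
E
python3 - <<'E'
from h import *
c=np.load('w1.npy',allow_pickle=True).item()
st,u,v,w=strip(c,(280,110,400,300)); print(st)
fl=w[:,2]>.028; print(fl.sum(),(~fl).sum(),np.percentile(w[:,2],[2,30,60,98]))
for n,p,z in(('flange',fl,.036),('plate',~fl,.017)):
    q=world(c,u[p],v[p],z)[:,:2]*1000
    print(n,cv2.minAreaRect(q.astype(np.float32)),cv2.boxPoints(cv2.minAreaRect(q.astype(np.float32))).round(1).tolist())
for a in((487,22),(441,277)):
    p=world(c,*a,.025); print('lip',p,dk(p,O,YAW)*1000)
p=world(c,[350,300],[100,305],.012); print(p)
# deck left edge
E
```

```text
[ 308  135   71  152 9486]
1219 8267 [0.01525666 0.01664578 0.01729183 0.03671605]
flange ((485.38995361328125, 38.23438262939453), (148.73097229003906, 60.60694885253906), 75.29759216308594) [[437.20001220703125, -26.0], [495.79998779296875, -41.400001525878906], [533.5999755859375, 102.5], [475.0, 117.9000015258789]]
plate ((487.3471984863281, 37.34038543701172), (150.2096405029297, 67.26081085205078), 75.46942901611328) [[435.8999938964844, -26.899999618530273], [501.1000061035156, -43.79999923706055], [538.7000122070312, 101.5999984741211], [473.6000061035156, 118.5]]
lip [[0.64187138 0.16889012 0.025     ]] [[ 25.42402194 117.95927522]]
lip [[ 0.57419738 -0.05611628  0.025     ]] [[  26.73861102 -117.00013047]]
[[ 0.51941469  0.13865548  0.012     ]
 [ 0.41764698 -0.05870378  0.012     ]]
```

{"method": "play_rows", "body": {"linear": [[0,-0.0015,0.045],[0,0,0.045],[0,0,0.045],[0,0,0.03],[0,0,0.012],[0,0,0],[0,0,0],[0,0,0],[0,0,0],[0,0,0]], "delta_rot": [[0,0,0],[0,0,0],[0,0,0],[0,0,0],[0,0,0],[0,0,0],[0,0,0],[0,0,0],[0,0,0],[0,0,0]], "hand": [0.06,0.06,0.06,0.06,0.06,0.06,0.0,0.0,0.0,0.0], "grip_force": 30}}

```text
t: 3.78
ee_pos: [0.4606, 0.0458, 0.022]
eef_rot: [[0.251, 0.968, 0.001], [0.968, -0.251, 0.0], [0.0, 0.0, -1.0]]
ft_force: [-0.2, -0.6, -0.1]
grip_width: 0.0219
```

Still closing; hold a little longer, then nudge down.

{"method": "play_rows", "body": {"linear": [[0,0,0],[0,0,0],[0,0,0.001],[0,0,0.001],[0,0,0.001],[0,0,0]], "delta_rot": [[0,0,0],[0,0,0],[0,0,0],[0,0,0],[0,0,0],[0,0,0]], "hand": [0,0,0,0,0,0]}}

```text
t: 4.53
ee_pos: [0.4605, 0.0458, 0.0211]
eef_rot: [[0.252, 0.968, -0.0], [0.968, -0.252, 0.002], [0.002, -0.001, -1.0]]
ft_force: [-10.1, -0.4, 42.9]
grip_width: 0.0079
```

```bash
python3 - <<'E'
from h import *
s=telemetry.read_state(); print(s['ee_pos'],s['ft_force'],s['grip_width'])
c=cap('wrist'); save(c,'w2.png'); np.save('w2.npy',c,allow_pickle=True)
E
```

```text
[0.46046468 0.04576467 0.02106555] [-10.11002145  -0.35549764  42.90540326] 0.007896166860377996
```

View pics/w2.png

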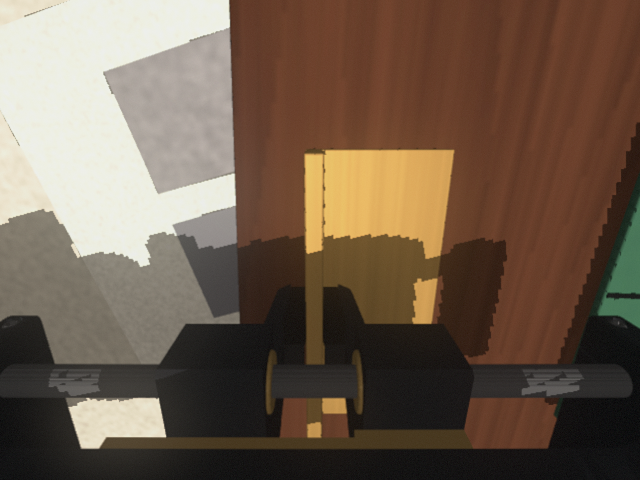

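The fingers hold the flange (opening 7.9 mm), but they press with 43 N, which is too stiff for sliding. I'll back off about 1 mm first.

{"method": "play_rows", "body": {"linear": [[0,0,-0.001],[0,0,0],[0,0,0]], "delta_rot": [[0,0,0],[0,0,0],[0,0,0]], "hand": [0,0,0]}}

```text
t: 4.95
ee_pos: [0.4605, 0.0457, 0.0211]
eef_rot: [[0.251, 0.968, 0.0], [0.968, -0.251, 0.001], [0.001, -0.0, -1.0]]
ft_force: [-6.6, -0.3, 26.9]
grip_width: 0.0075
```

{"method": "play_rows", "body": {"linear": [[0,0,-0.0012],[0,0,0],[0,0,0],[0,0,0],[0.00625,0.0069,0],[0.00625,0.0069,0],[0.00625,0.0069,0],[0.00625,0.0069,0],[0.00625,0.0069,0],[0.00625,0.0069,0],[0.00625,0.0069,0],[0.00625,0.0069,0],[0,0,0],[0,0,0]], "delta_rot": [[0,0,0],[0,0,1.2],[0,0,1.1],[0,0,0],[0,0,0],[0,0,0],[0,0,0],[0,0,0],[0,0,0],[0,0,0],[0,0,0],[0,0,0],[0,0,0],[0,0,0]], "hand": [0,0,0,0,0,0,0,0,0,0,0,0,0,0]}}

```text
t: 6.7
ee_pos: [0.5275, 0.0772, 0.0207]
eef_rot: [[0.29, 0.957, -0.0], [0.957, -0.29, -0.0], [-0.001, -0.0, -1.0]]
ft_force: [-1.0, -1.8, 1.7]
grip_width: 0.0076
```

```bash
python3 - <<'E'
from h import *
for n in('wrist','top'):
    c=cap(n); save(c,n+'3.png'); np.save(n+'3.npy',c,allow_pickle=True)
E
```

```text
(no output)
```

View pics/wrist3.png

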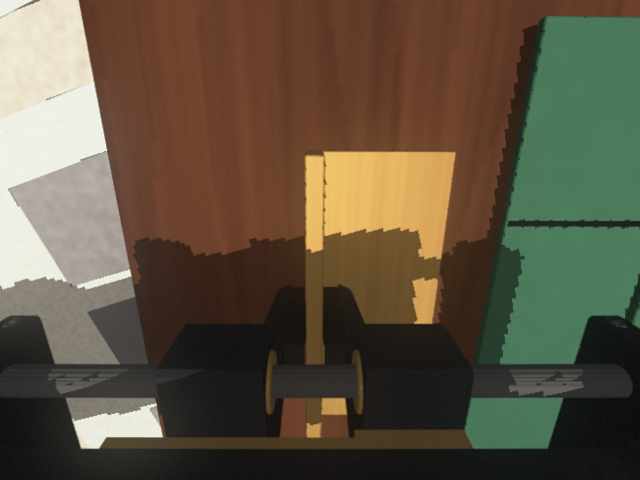

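View pics/top3.png

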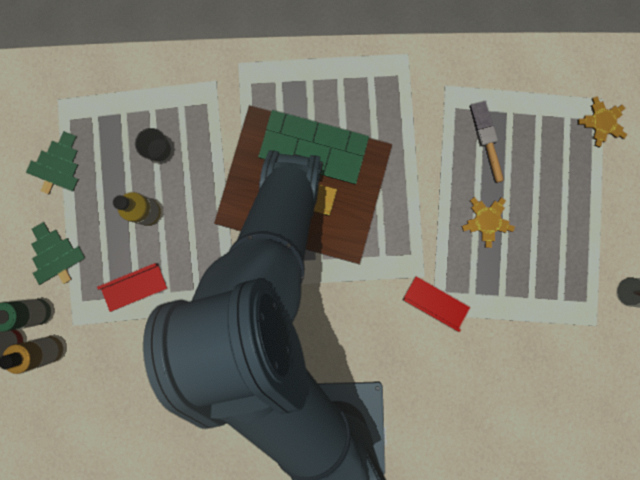

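The wrist view shows the strip's thin edge from (456,153) to about (437,300) and the shingle's front edge from (546,18) to about (505,240). The top view shows the fingers holding the strip clear of the bystanders. Next I'll measure the gap.

```bash
python3 - <<'E'
from h import *
c=np.load('wrist3.npy',allow_pickle=True).item(); f=c['frame']
hsv=cv2.cvtColor(f,cv2.COLOR_RGB2HSV); H,S,V=[hsv[...,i].astype(int) for i in range(3)]
def fit(us,vs,z,n):
    p=world(c,us,vs,z)[:,:2]*1000
    vx,vy,x,y=cv2.fitLine(p.astype(np.float32),cv2.DIST_HUBER,0,.01,.01).ravel()
    if vy<0: vx,vy=-vx,-vy
    print(n,'yaw',np.degrees(np.arctan2(vy,vx))-90,'ends',p[0],p[-1]); return np.array([vx,vy]),np.array([x,y])
gold=(H>15)&(H<32)&(S>120); green=(H>55)&(H<90)&(S>80)
vs=np.arange(160,230); us=np.array([np.nonzero(gold[v,330:500])[0].max()+330.5 for v in vs]); print(us[[0,-1]])
d,e=fit(us,vs,.017,'edge')
vl=np.arange(40,230); ul=np.array([np.nonzero(green[v,480:])[0].min()+479.5 for v in vl]); print(ul[[0,-1]])
dl,l=fit(ul,vl,.025,'lip')
nrm=np.array([dl[1],-dl[0]])
for z in(.017,.019,.021):
  p=world(c,us[[0,-1]],vs[[0,-1]],z)[:,:2]*1000; print(z,'gap',(l-p)@nrm)
# corners along lip dir: strip far corner, shingle far corner
a=world(c,455,153,.017)[0,:2]*1000; b=world(c,546,17,.025)[0,:2]*1000; print('left ends y diff',(b-a)@dl,a,b)
for u,v in((400,200),(440,160),(335,200),(560,100),(480,120),(400,100)): print((u,v),world(c,u,v).round(4))
E
```

```text
[454.5 445.5]
edge yaw -16.495415 ends [606.21589883 125.14686892] [597.06486872  94.51548381]
[535.5 503.5]
lip yaw -15.252281 ends [639.56204224 162.13688494] [619.53706213  90.3561862 ]
0.017 gap [22.28093384 23.05145258]
0.019 gap [23.1049278  23.86513588]
0.021 gap [23.92892176 24.67881919]
left ends y diff 48.866353163161016 [606.90520142 128.08329753] [643.93283564 168.63724594]
(400, 200) [[0.5794 0.1143 0.0166]]
(440, 160) [[0.5995 0.1274 0.0187]]
(335, 200) [[0.5508 0.123  0.0165]]
(560, 100) [[0.6467 0.1381 0.0256]]
(480, 120) [[0.621  0.1382 0.0133]]
(400, 100) [[0.5895 0.1562 0.012 ]]
```

```bash
cat >> h.py <<'E'
def plane(c,poly):
    m=np.zeros((480,640),np.uint8); cv2.fillPoly(m,[np.array(poly)],1); v,u=np.nonzero(m&(c['z_map']>0)); p=world(c,u,v)
    A=np.c_[dk(p,O,YAW),np.ones(len(p))]; k=np.linalg.lstsq(A,p[:,2],rcond=None)[0]; res=p[:,2]-A@k
    return 'slope x,y %.4f %.4f'%(k[0],k[1]),'z',p[:,2].mean().round(4),'rms',res.std().round(4)
E
python3 - <<'E'
from h import *
c=np.load('wrist3.npy',allow_pickle=True).item()
print('plate',plane(c,[(332,160),(448,160),(440,225),(332,225)]))
print('deck',plane(c,[(150,50),(470,50),(470,140),(150,140)]))
print('deck near',plane(c,[(462,155),(495,155),(480,225),(455,225)]))
print('shingle',plane(c,[(560,40),(630,40),(630,200),(530,200)]))
E
```

```text
plate ('slope x,y 0.0037 0.0001', 'z', np.float64(0.0171), 'rms', np.float64(0.0006))
deck ('slope x,y -0.0001 -0.0020', 'z', np.float64(0.0118), 'rms', np.float64(0.0007))
deck near ('slope x,y -0.0111 0.0027', 'z', np.float64(0.0118), 'rms', np.float64(0.0006))
shingle ('slope x,y -0.0023 -0.0014', 'z', np.float64(0.0248), 'rms', np.float64(0.0007))
```

The plate is flat at z = 17.1 mm, the gap to the lip is about 23 mm, and the shingle is down. I'm advancing into the slot with light down-pressure.

{"method": "play_rows", "body": {"linear": [[0,0,0.0003],[0,0.005,0],[0,0.005,0],[0,0.005,0],[0,0.004,0],[0,0.004,0],[0,0.004,0],[0,0.004,0],[0,0.004,0],[0,0.003,0],[0,0,0],[0,0,0]], "delta_rot": [[0,0,0],[0,0,0],[0,0,0],[0,0,0],[0,0,0],[0,0,0],[0,0,0],[0,0,0],[0,0,0],[0,0,0],[0,0,0],[0,0,0]], "hand": [0,0,0,0,0,0,0,0,0,0,0,0]}}

```text
t: 8.3
ee_pos: [0.5625, 0.0681, 0.0207]
eef_rot: [[0.289, 0.957, -0.003], [0.957, -0.289, 0.002], [0.001, -0.004, -1.0]]
ft_force: [-6.7, 2.0, 8.9]
grip_width: 0.0081
```

```bash
python3 - <<'E'
from h import *
c=cap('wrist'); save(c,'w4.png'); np.save('w4.npy',c,allow_pickle=True)
E
```

```text
(no output)
```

View pics/w4.png

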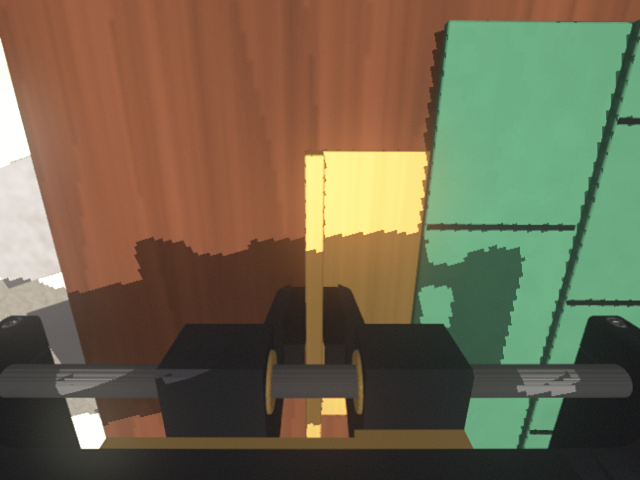

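The thin edge is under the shingle, its visible limit now at (428,152). Shingle and plate look undisturbed. I'll carry on gently to the stop.

{"method": "play_rows", "body": {"linear": [[0,0.003,0],[0,0.003,0],[0,0.002,0],[0,0.001,0],[0,0,0],[0,0,0]], "delta_rot": [[0,0,0],[0,0,0],[0,0,0],[0,0,0],[0,0,0],[0,0,0]], "hand": [0,0,0,0,0,0]}}

```text
t: 9.1
ee_pos: [0.5703, 0.0657, 0.0207]
eef_rot: [[0.289, 0.957, -0.005], [0.957, -0.289, 0.002], [0.001, -0.006, -1.0]]
ft_force: [-8.4, 2.3, 13.0]
grip_width: 0.0081
```

{"method": "play_rows", "body": {"linear": [[0,0.001,0],[0,0.001,0],[0,0,0],[0,0,0]], "delta_rot": [[0,0,0],[0,0,0],[0,0,0],[0,0,0]], "hand": [0,0,0,0]}}

```text
t: 9.6
ee_pos: [0.5724, 0.0651, 0.0207]
eef_rot: [[0.289, 0.957, -0.005], [0.957, -0.289, 0.002], [0.001, -0.005, -1.0]]
ft_force: [-7.6, 1.6, 11.5]
grip_width: 0.0074
```

{"method": "play_rows", "body": {"linear": [[0,0.001,0],[0,0.001,0],[0,0,0],[0,0,0]], "delta_rot": [[0,0,0],[0,0,0],[0,0,0],[0,0,0]], "hand": [0,0,0,0]}}

```text
t: 10.1
ee_pos: [0.5743, 0.0646, 0.0207]
eef_rot: [[0.289, 0.957, -0.005], [0.957, -0.289, 0.002], [0.001, -0.005, -1.0]]
ft_force: [-7.9, 2.5, 12.0]
grip_width: 0.0073
```

{"method": "play_rows", "body": {"linear": [[0,0.001,0],[0,0.001,0],[0,0,0],[0,0,0]], "delta_rot": [[0,0,0],[0,0,0],[0,0,0],[0,0,0]], "hand": [0,0,0,0]}}

```text
t: 10.6
ee_pos: [0.5751, 0.0644, 0.0207]
eef_rot: [[0.289, 0.957, -0.007], [0.957, -0.289, 0.003], [0.001, -0.008, -1.0]]
ft_force: [-10.6, 3.3, 16.8]
grip_width: 0.008
```

{"method": "play_rows", "body": {"linear": [[0,0.001,0],[0,0.001,0],[0,0,0],[0,0,0]], "delta_rot": [[0,0,0],[0,0,0],[0,0,0],[0,0,0]], "hand": [0,0,0,0]}}

```text
t: 11.1
ee_pos: [0.5751, 0.0643, 0.0206]
eef_rot: [[0.288, 0.958, -0.011], [0.958, -0.288, 0.004], [0.001, -0.012, -1.0]]
ft_force: [-16.8, 4.2, 22.3]
grip_width: 0.0079
```

The strip has met the stop: the TCP stopped advancing and the force rose. I'll ease the forward push, press down a little more, and check.

{"method": "play_rows", "body": {"linear": [[0,-0.0015,0.0005],[0,0,0],[0,0,0],[0,0,0]], "delta_rot": [[0,0,0],[0,0,0],[0,0,0],[0,0,0]], "hand": [0,0,0,0]}}

```text
t: 11.6
ee_pos: [0.5751, 0.0644, 0.0206]
eef_rot: [[0.288, 0.957, -0.008], [0.958, -0.288, 0.004], [0.001, -0.009, -1.0]]
ft_force: [-14.1, 3.1, 22.6]
grip_width: 0.0076
```

```bash
python3 - <<'E'
from h import *
s=telemetry.read_state(); print(s['ft_force'],s['torque'])
c=cap('wrist'); save(c,'w5.png'); np.save('w5.npy',c,allow_pickle=True)
c2=cap('scene'); i=cv2.cvtColor(c2['frame'],cv2.COLOR_RGB2BGR)
cv2.imwrite('pics/w5c.png',np.hstack([cv2.resize(cv2.cvtColor(c['frame'],cv2.COLOR_RGB2BGR),(400,300)),cv2.resize(i[200:425,180:480],(400,300))]))
E
```

```text
[-14.11885366   3.0982471   22.56243025] [ 0.5930376   3.11787965 -0.01841086]
```

View pics/w5c.png

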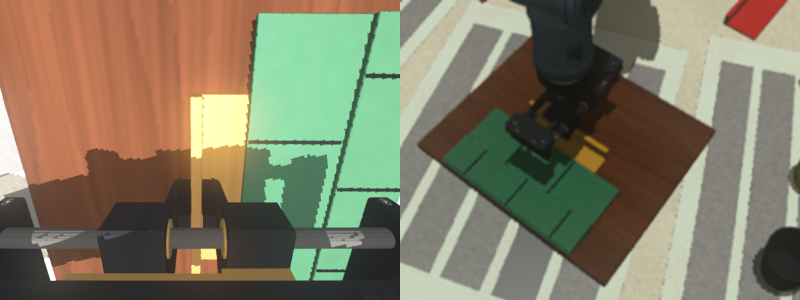

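```bash
python3 - <<'E'
from h import *
c=np.load('w5.npy',allow_pickle=True).item()
hsv=cv2.cvtColor(c['frame'],cv2.COLOR_RGB2HSV); H,S,V=[hsv[...,i].astype(int) for i in range(3)]
green=(H>50)&(H<95)&(S>60)
print('plate',plane(c,[(330,160),(385,160),(380,220),(330,220)])); print('shingle',plane(c,[(430,40),(580,40),(560,200),(420,200)]))
vs=np.arange(60,220,10)
ul=np.array([np.nonzero(green[v,380:])[0].min()+379.5 for v in vs]); L=world(c,ul,vs,.025)[:,:2]*1000
z=c['z_map']; w=lambda v:world(c,np.arange(295,345),np.full(50,v))
vf=np.arange(165,230,8)
F=[]
for v in vf:
    p=w(v); k=np.nonzero(p[:,2]>.030)[0]; F.append([295+k.min()-.5,295+k.max()+.5])
F=np.array(F); Fo=world(c,F[:,0],vf,.036)[:,:2]*1000; Fi=world(c,F[:,1],vf,.036)[:,:2]*1000
s=telemetry.read_state()['eef_rot'][:,1][:2]; s=s/np.linalg.norm(s)
print('tool yaw',np.degrees(np.arctan2(s[1],s[0])))
for n,q in(('lip',L),('fo',Fo),('fi',Fi)):
    k=np.polyfit(q[:,1],q[:,0],1); print(n,'yaw',-np.degrees(np.arctan(k[0])),'along tool y',(q@s).mean().round(1))
E
```

```text
plate ('slope x,y -0.0027 0.0002', 'z', np.float64(0.0169), 'rms', np.float64(0.0006))
shingle ('slope x,y -0.0008 -0.0023', 'z', np.float64(0.0248), 'rms', np.float64(0.0007))
tool yaw -16.765841110548553
lip yaw -15.357979143205785 along tool y 567.7
fo yaw -17.32779182528554 along tool y 527.4
fi yaw -16.214595005536076 along tool y 535.4
```

All checks agree: 32.3 mm of plate is exposed (32 mm expected at the stop), and the plate and shingle are flat. I'm handing in while pressing.

```bash
python3 - <<'E'
from bench import r, telemetry
print(telemetry.read_state()['ft_force']); print(r.close_job())
E
```

```text
[-14.52150029   3.08760536  23.14216181]
the job is handed in; nothing more can be done
None
```

The strip is tucked under the green shingle up to the stop. I handed the job in at about 11.7 s, with the fingers still gripping the flange and pressing down. Handing in gives no verdict, so what follows is from my own last checks.

**What I did:** I gripped the flange, squared the strip to the shingle, slid it across the deck and pushed it in until it stopped moving and the force rose. Then I eased the forward push and pressed down.

**Last checks:**
- **Depth:** 32.3 mm of flat plate shows between flange and lip. It should be 32 mm at the stop, so the edge is about 26 mm under.
- **Sideways:** just before insertion the strip's centre was about 4 mm off the shingle's middle. That leaves roughly 40 mm or more to spare at each end.
- **Flat and down:** the plate's slope measured under 0.003 rad. The shingle's top was still at 24.8 mm, so it had not lifted.
- **Pressing:** the strip was bearing on the deck with about 23 N. About 15 N of forward push against the stop remained.
- **Bystanders:** the bottle, pot, star and brush were never approached.

**Disagreements:**
- **Lip angle:** the close wrist views put the lip at about -15.3°, against -16.7° to -17° in the other views and -16.8° for the strip. If the -15.3° were right, one end would be about 2 mm shallower, still well inside the limit.
- **First press:** while gripping, the wrist force briefly reached about 43 N, so I backed off before sliding.

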